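Turn the jar's code label to the scanner and scan it

TASK

Turn the scan station's platter (its upright posts are there to be pushed round) until the code label of the jar standing on it faces the scanner window squarely; stop it there, then press the scan button on top of the scanner fully down and let it come up again. The label is freshly pasted, so do not touch the jar, and do not press the button before the label faces the window. Leave the jar standing in the middle of the platter with its label to the window, and do not disturb the glue bottle, tape roll and sanding block nearby.

Things in the scene. Friction and masses are not known exactly. Their poses are not given: they have to be found in the camera images.
- station: Fixed scan station on the worktop, wherever it stands this time. Origin on the worktop under the centre of the platter; its +x axis points (level) from the platter's centre to the scanner, z is up. The scanner is a grey block, 58 mm along x, 84 mm wide (y), top at height 98 mm, its face with the dark window looking back to the platter at x = 0.14 m; it does not move.
- platter (a joint): Angle (rad) of the round grey platter, 220 mm across, top at height 23 mm, with a black rubber disc 120 mm across in the middle. Turns either way about the vertical through the station's origin (stops only at 12 rad, many turns off), positive anticlockwise from above. Light drag, about 1 N at a post; it stays where it is left. Value 0 puts post0 towards the scanner.
- post0 (a point): On the axis of the first of four equal upright posts that stand on the platter a quarter turn apart, 95 mm from its axis, 14 mm thick, from the platter up to height 88 mm, with orange tops 15 mm thick. The point lies 12 mm below the top (height 76 mm).
- post1 (a point): The same point of the second post, a quarter turn anticlockwise from post0.
- post2 (a point): The same point of the third post, opposite post0.
- post3 (a point): The same point of the fourth post, opposite post1.
- platter_centre (a point): Centre of the rubber disc, on its top, height 25 mm.
- scan_window (a point): Centre of the scanner's dark window with its red line, height 62 mm, 140 mm from the platter's axis.
- jar: Loose round jar of amber glue with a grey tin lid, 67 mm across, 90 mm tall, about 0.3 kg, standing on the platter's rubber disc near the middle (its lid at height 115 mm); it turns with the platter. Origin at the centre of its underside, z up, +x towards the middle of its code label.
- label (a point): Middle of the code label: a yellow patch with black bars, 42 mm tall, spanning 70 degrees of the jar's side, on the jar's +x side 34 mm from its axis, 39 mm above its underside. A red stripe on the lid points from the middle to the same side. The label looks along the jar's +x.
- scan_button (a joint): Travel (m) of the scan button on the scanner's top: 0 up, 0.006 fully down. Spring loaded, fully down at 4 N; it comes up by itself.
- scan_button_top (a point): Centre of the top of the red round scan button, 32 mm across, pressed straight down; it stands at height 120 mm, on the station's x axis 174 mm from the platter's axis.
- bottle: Loose white glue bottle, 28 mm across, 86 mm tall, near the scanner. Origin under its centre. Leave alone.
- tape: Loose roll of black tape, 53 mm across, 18 mm high. Origin under its centre. Leave alone.
- sander: Loose cork sanding block, 42x78x26 mm. Origin under its centre. Leave alone.
Mind the look-alikes: they are no part of the job. There is more than one size of the jar; the job needs the middle-sized.

How it is judged (in metres and radians):
On the way, in this order (a step that is already met when the one before it is completed fails the run):
1. the jar's label faces the scanner window squarely (within 0.17 rad) and the platter is at rest (angle between the x axis of jar and the x axis of station, either way round below 0.17 rad and x of label in the frame of station above 0.015 m and velocity of joint platter between -0.05 and 0.05 rad/s), for 0.4 s.
2. the scan button is pressed down (more than 4.5 mm) while the label faces the window (angle between the x axis of jar and the x axis of station, either way round below 0.17 rad and x of label in the frame of station above 0.015 m and value of joint scan_button above 0.0045 m), for 0.05 s.
At the end, for the whole second after the job is handed in: The jar stands upright and still on the platter, its axis within 25 mm of the platter's centre, its label looking to the scanner within 0.17 rad (about 10 degrees) of the station's +x; the platter is at rest and the scan button is up again (all of step 1 and horizontal distance between jar and platter_centre below 0.025 m and angle between jar's own z axis and vertical below 0.1 rad and height (world z) of jar between 0.018 and 0.032 m and value of joint scan_button below 0.002 m and linear speed of jar below 0.02 m/s); the robot touches nothing.
It fails at once if the robot touches the jar (over 0.5 N) (contact force between any of the fingers, the arm and jar above 0.5 N).
It fails at once if the scan button is pressed (over 3 mm) while the label does not face the window (value of joint scan_button above 0.003 m and not (angle between the x axis of jar and the x axis of station, either way round below 0.17 rad and x of label in the frame of station above 0.015 m)).
It fails at once if the jar tips over or leaves the platter's middle (angle between jar's own z axis and vertical above 0.35 rad or horizontal distance between jar and platter_centre above 0.04 m).
It fails at once if the glue bottle, tape roll or sanding block is moved more than 20 mm (distance of any of bottle, tape, sander from where it was at the start of the episode above 0.02 m).
It also fails if it takes over 67 s, if anything falls off the work surface, if the arm or the gripper's body presses on something with over 40 N, if the wrist force passes 120 N, or if a joint passes its speed limit or range.

ROBOT

A 6-joint arm with a two-finger parallel gripper is mounted at the origin on the work surface; the furniture and walls round the work are solid. World frame = base frame: x ahead of the robot, y to its left, z up, the work surface at z = 0. Lengths are in m, angles in degrees, forces in N, time in s.
With the tool pointing down it reaches from about 0.3 to 0.75 m from the base axis. Payload 8.5 kg.
Tool frame: the origin (TCP) lies at the very end of the fingers, on their centre line; the grasp point (between the pads) lies 19 mm behind it; z points along the fingers, y is the direction in which the jaws open and shut (so a half turn about z gives the same grasp; the last joint's range is limited). The gripper opens to 85 mm and grips with 20 to 120 N. Pads are 22 mm wide; open, the fingers measure 114 mm over their backs; the gripper's body (76 mm by 85 mm) begins 54 mm behind the grasp point. The pads swing forward as they close: fully open they stand 13 mm farther back than shut.
Start: joints at [54.357, 21.807, 74.336, -0, 83.858, -12.336], TCP at [0.218, 0.505, 0.209] pointing down, gripper open.
Joint ranges: [-178.18, 178.18], [-50.72, 133.34], [12.68, 142.11], [-81.47, 261.47], [9.98, 163.14], [-165.26, 165.26]. Speed limits (degrees/s): [136.94, 136.94, 180, 180, 180, 180].

INTERFACE

Orientations are given as [roll, pitch, yaw] about the fixed x, y, z axes, in that order (R = Rz(yaw) Ry(pitch) Rx(roll)).
In Python, from rig import manip gives the robot as it stands.
- The arm moves only by the tool step_arm, never from a script. Its arguments are lists of equal length, an entry for each row: "slide": the shift along the tool's x, y, z in cm, a list of three; "twist": the turn, a rotation vector about the tool's x, y, z in rad, a list of three; "fingers": the finger opening in cm, from 0 to 8.54. In form: {"slide": [[x, y, z], ...], "twist": [[wx, wy, wz], ...], "fingers": [fingers, ...]}. A call has 1 to 10 rows; each row is the pose to reach, as a shift and turn from the pose commanded when the call began, along the tool's axes at that moment; what a row does not reach only later rows make up. A row lasts 1/12 s, in which the tool goes at most 41.7 mm and 7.16 degrees, less where a joint would pass 70% of its speed; a pose out of reach is approached as far as the arm can. A call with a gripper value outside its range is refused whole. The fingers move at their own pace and stop on an object; the grip force is fixed at half the most. Time passes only in rows, so rows that repeat a pose let the fingers close. It gives the time, the measured TCP pose, the force and the opening at its end, in the units of the state.
- manip.state(): the state, without advancing time (a new reading comes with each control period).
- manip.snapshot(name): name is "scene" or "top" or "wrist"; returns the picture (400x640x3 uint8, red, green, blue); there is no depth.
- manip.camera_model(name): a dict with "K" (3x3 intrinsics, pixels), "D" ([k1, k2, p1, p2, k3] as OpenCV has them; the pictures are not rectified), "R" (3x3) and "t" (3): a world point X has camera coordinates R X + t. Camera axes: x right, y down, z forward; pixel columns grow to the right and rows downward; lengths in m; the calibration is good to about 2 mm. A picture is of the moment at which its call begins: read the wrist's pose just before it. camera_model takes no time and is no camera call; for the wrist camera it gives the pose at the moment of the call.
- manip.close_job(): hands the job in, once; it reports no verdict.
The state is a dict: "time_s": time; "joints": joint angles; "dq": joint speeds; "tau": joint torques, N m; "tcp_pos": TCP position; "orientation": TCP orientation; "contact_force": force on the tool from outside, world axes, zero at the start; "ft_torque": the same for the moment, N m; "gripper_width": finger opening in m.
Only numpy, scipy, OpenCV 4.12 (cv2) and the standard library are available. Lean on these libraries where they do the work, as an engineer would, in place of code of your own. Each camera call takes 0.05 s, during which the arm holds its last target. There are 200 camera calls.

## Working session

There is one attempt and no reset: what is moved stays moved. The work goes in short steps, Python scripts to look and compute and a tool call to move; the robot and the scene stay as the last step left them, time stands still between calls to the robot, and variables do not carry over. Pictures are saved under pics/ and viewed, about 8 in all and at most 12, crops included, and the job is handed in when it is done.

Besides the shell and the picture viewer there is one more tool, called after "Call:" by a JSON object that holds its "api" and its "payload". step_arm: Moves the arm, as the interface text tells. Its arguments: {"type":"object","properties":{"slide":{"type":"array"},"twist":{"type":"array"},"fingers":{"type":"array"}},"required":["slide","twist","fingers"]}

```bash
ls; mkdir -p pics; python3 - <<'E'
from rig import manip
import cv2,numpy as np
for n in("scene","top"):
    im=manip.snapshot(n); cv2.imwrite(f"pics/{n}0.png",im[:,:,::-1])
    c=manip.camera_model(n); R=np.array(c["R"]);print(n,-R.T@np.array(c["t"]),c["D"])
print(manip.state())
E
```

```text
pics
scene [-0.21991586 -0.44345302  0.83068508] [-0.02247839  0.          0.          0.          0.        ]
top [ 0.33154004 -0.01912753  1.33529089] [-0.09606473  0.          0.          0.          0.        ]
{'time_s': 0.1, 'joints': array([ 5.43562773e+01,  2.18393529e+01,  7.43787539e+01,  7.29380167e-04,
        8.38579356e+01, -1.23350489e+01]), 'dq': array([ 0.06369721, -0.08133448, -0.12427656,  0.06739186, -0.13232962,
       -0.07442212]), 'tau': array([ 3.92034097e-03, -4.49219334e+01, -2.31655526e+01, -1.97131776e-04,
        3.64422449e-03,  2.27220090e-05]), 'tcp_pos': array([0.21745037, 0.50488091, 0.20826246]), 'orientation': array([-1.79925868e+02, -1.69531182e-02,  1.56691237e+02]), 'contact_force': array([ 0.12401147,  0.06897731, -0.1688499 ]), 'ft_torque': array([-0.02895542,  0.00301839, -0.01098198]), 'gripper_width': 0.08562223405965509}
```

View pics/scene0.png

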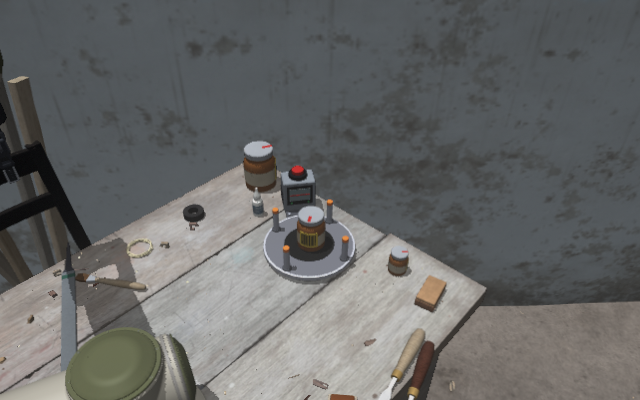

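View pics/top0.png

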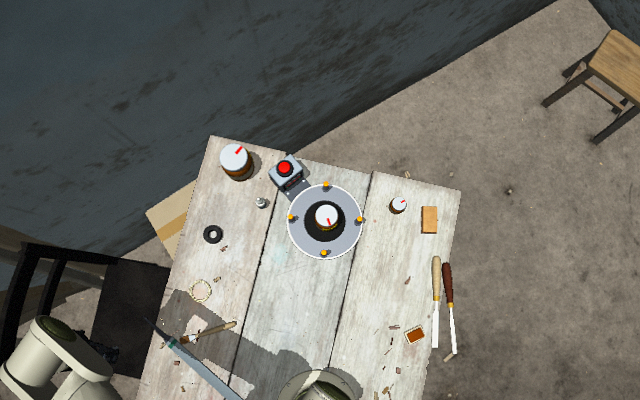

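The scene view shows the station: platter (310,247), scanner (298,190), jar with its label roughly to the scene camera. In the top view the platter is at (325,220), the button at (285,168), and the lid's red stripe at about (328,222).

```bash
cat > h.py <<'E'
from rig import manip
import cv2,numpy as np
def ray(c,px,z):
    K,D,R,t=[np.array(c[k],float) for k in("K","D","R","t")]
    u=cv2.undistortPoints(np.array(px,float).reshape(-1,1,2),K,D).reshape(-1,2)
    d=np.c_[u,np.ones(len(u))]@R; o=-R.T@t
    return o+d*((z-o[2])/d[:,2])[:,None]
def blobs(m,amin=3):
    n,l,s,c=cv2.connectedComponentsWithStats(m.astype(np.uint8),connectivity=8)
    return [(c[i],s[i,4],l==i) for i in range(1,n) if s[i,4]>=amin]
def masks(im):
    h=cv2.cvtColor(im,cv2.COLOR_RGB2HSV).astype(int);H,S,V=h[...,0],h[...,1],h[...,2]
    red=((H<6)|(H>174))&(S>150)&(V>100)
    org=(H>=8)&(H<20)&(S>180)&(V>120)
    return red,org
E
python3 - <<'E'
from h import *
im=cv2.imread("pics/top0.png")[:,:,::-1].copy(); c=manip.camera_model("top")
red,org=masks(im)
P=[]
for ce,a,m in blobs(org):
    if 270<ce[0]<380 and 170<ce[1]<270: p=ray(c,ce,.086)[0];P.append(p);print("org",ce,a,p)
for ce,a,m in blobs(red):
    if 200<ce[0]<420 and ce[1]<270:print("red",ce,a,ray(c,ce,.118 if a>100 else .115)[0])
v=im.astype(int)
lid=(v.min(2)>170); lid[:,:300]=0;lid[:,345:]=0;lid[:200]=0;lid[235:]=0
for ce,a,m in blobs(lid,20):print("lid",ce,a,ray(c,ce,.115)[0])
m=red.copy();m[:,:305]=0;m[:,345:]=0;m[:205]=0;m[235:]=0
print("stripe px",np.argwhere(m)[:,::-1].tolist())
cv2.imwrite("pics/topc.png",cv2.resize(cv2.imread("pics/top0.png")[140:270,210:450],None,fx=3.3,fy=3.3,interpolation=cv2.INTER_CUBIC))
print("bottle",ray(c,(261,203),.08),"bigjar",ray(c,(236,160),.15))
E
```

```text
org [326.         185.66666667] 3 [ 0.61480055 -0.04382208  0.086     ]
org [291.75 217.25] 4 [0.52903733 0.05252159 0.086     ]
org [360.         216.33333333] 3 [ 0.52632981 -0.13394854  0.086     ]
org [360.         220.66666667] 3 [ 0.51438614 -0.13341602  0.086     ]
org [325.33333333 251.66666667] 6 [ 0.43268496 -0.03639654  0.086     ]
red [238.25 149.8 ] 20 [0.7170682  0.19592148 0.115     ]
red [283.77570093 166.88785047] 107 [0.66336694 0.07012896 0.118     ]
red [402.6 200.8] 5 [ 0.56067785 -0.24773444  0.115     ]
red [328.33333333 221.08333333] 12 [ 0.51141215 -0.0464522   0.115     ]
lid [304.085 214.65 ] 200 [0.53057002 0.01774448 0.115     ]
lid [336.56521739 202.52173913] 23 [ 0.56106533 -0.07013213  0.115     ]
lid [325.90462428 214.69075145] 346 [ 0.52882704 -0.04052043  0.115     ]
stripe px [[328, 218], [327, 219], [328, 219], [327, 220], [328, 220], [328, 221], [329, 221], [328, 222], [329, 222], [329, 223], [329, 224], [330, 224]]
bottle [[0.57224731 0.13749333 0.08      ]] bigjar [[0.67774265 0.19557094 0.15      ]]
```

View pics/topc.png

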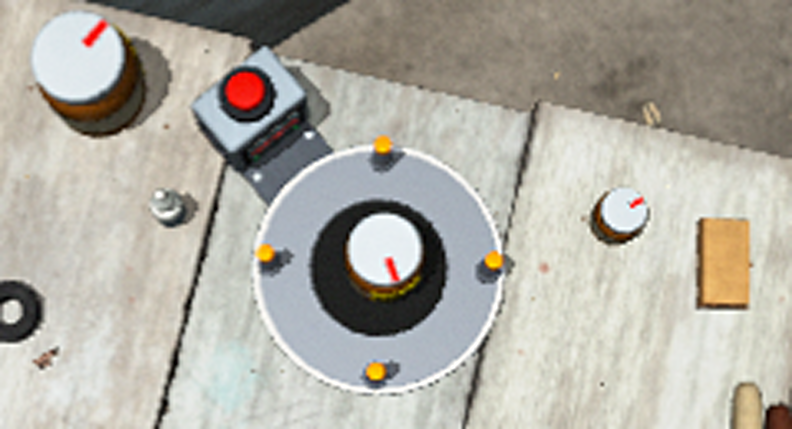

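Call:
{"api": "step_arm", "payload": {"slide": [[-3, -2.7, -0.6], [-6, -5.4, -1.2], [-9, -8, -1.8], [-12, -10.7, -2.4], [-15, -13.3, -3], [-18, -16, -3.6], [-21, -18.7, -4.2], [-24, -21.4, -4.8], [-27, -24, -5.4], [-30, -26.7, -6]], "twist": [[0, 0, 0.11], [0, 0, 0.22], [0, 0, 0.33], [0, 0, 0.44], [0, 0, 0.55], [0, 0, 0.66], [0, 0, 0.77], [0, 0, 0.88], [0, 0, 1.0], [0, 0, 1.1]], "fingers": [0, 0, 0, 0, 0, 0, 0, 0, 0, 0]}}

```text
time_s: 0.93
tcp_pos: [0.3877, 0.1394, 0.2691]
orientation: [-180.0, -0.0, 93.3]
contact_force: [2.1, 0.1, 0.4]
gripper_width: 0.0
```

Call:
{"api": "step_arm", "payload": {"slide": [[-3.7, 1.4, -0.6], [-7.4, 2.8, -1.2], [-11.2, 4.2, -1.8], [-14.9, 5.7, -2.4], [-18.6, 7.1, -3], [-18.6, 7.1, -3], [-18.6, 7.1, -3]], "twist": [[0, 0, 0.02], [0, 0, 0.04], [0, 0, 0.064], [0, 0, 0.064], [0, 0, 0.064], [0, 0, 0.064], [0, 0, 0.064]], "fingers": [0, 0, 0, 0, 0, 0, 0]}}

```text
time_s: 1.52
tcp_pos: [0.4706, -0.0414, 0.2982]
orientation: [-179.9, -0.0, 89.8]
contact_force: [-0.9, 1.0, -0.9]
gripper_width: 0.0
```

```bash
python3 - <<'E'
from rig import manip
import cv2,numpy as np
s=manip.state();print(s["tcp_pos"],s["orientation"])
c=manip.camera_model("wrist");R=np.array(c["R"]);print(-R.T@np.array(c["t"]),R)
cv2.imwrite("pics/w1.png",manip.snapshot("wrist")[:,:,::-1])
E
```

```text
[ 0.47058231 -0.04136339  0.29819305] [-1.79932128e+02 -3.06767469e-02  8.98244514e+01]
[0.47073684 0.03488079 0.46252892] [[ 0.99999544 -0.00240646 -0.0018272 ]
 [-0.00174957 -0.95419389  0.29918381]
 [-0.00246348 -0.29917925 -0.95419375]]
```

View pics/w1.png

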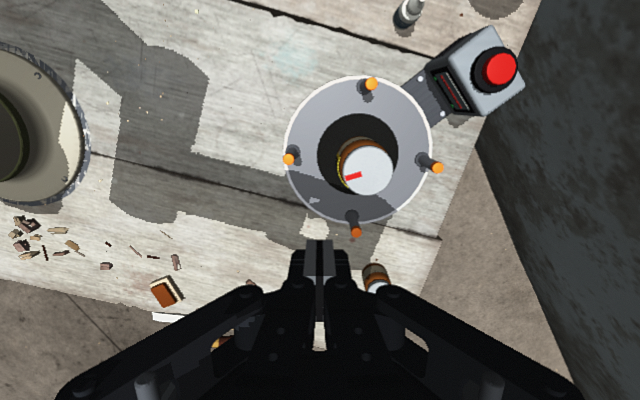

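The wrist view shows everything: posts (371,84), (289,159), (437,168), (356,232), lid (366,170) with the stripe pointing to the left (image left = world −x), button (500,68).

```bash
cat > meas.py <<'E'
from h import *
def measure(name,jar=(0.524,-0.04),save=None):
    c=manip.camera_model(name); im=manip.snapshot(name)
    if save: cv2.imwrite(save,im[:,:,::-1])
    red,org=masks(im); P=[];B=None
    for ce,a,m in blobs(org,10):
        p=ray(c,ce,.081)[0]
        if 0.075<np.hypot(*(p[:2]-jar))<.115: P.append(p[:2])
    S=None
    for ce,a,m in blobs(red,15):
        p=ray(c,ce,.115)[0][:2]
        if np.hypot(*(p-jar))<.04:
            q=ray(c,np.argwhere(m)[:,::-1],.115)[:,:2]; w,v=np.linalg.eigh(np.cov(q.T)); S=(p,v[:,1],a)
        elif a>300: B=ray(c,ce,.12)[0][:2]
    return im,c,P,B,S
E
python3 - <<'E'
from meas import *
im,c,P,B,S=measure("wrist")
P=np.array(P);ctr=P.mean(0);print(P,ctr,np.hypot(*(P-ctr).T),np.degrees(np.arctan2(*(P-ctr).T[::-1])))
d=B-ctr;print("btn",B,np.hypot(*d),np.degrees(np.arctan2(d[1],d[0])))
g=im[135:205,335:400].min(2)>165
for ce,a,m in blobs(g,300): L=ray(c,np.array([367,170]),.115)[0][:2];print("lid",ce+[335,135],a,ray(c,ce+[335,135],.115)[0])
print("stripe",S, np.degrees(np.arctan2(S[1][1],S[1][0])))
E
```

```text
[[ 0.53235042  0.05584946]
 [ 0.43097674 -0.03324913]
 [ 0.621385   -0.04405437]
 [ 0.52042255 -0.13433745]] [ 0.52628368 -0.03894787] [0.09499126 0.09547716 0.09523832 0.09556947] [ 86.33823655 176.57815579  -3.07356583 -93.51606698]
btn [0.66113827 0.06975347] 0.17321011641825226 38.8710136427377
lid [368.98970252 171.35240275] 1748 [ 0.5281323 -0.0402778  0.115    ]
stripe (array([ 0.50995172, -0.04704834]), array([-0.95488765, -0.2969673 ]), np.int32(74)) -162.7244572986501
```

Call:
{"api": "step_arm", "payload": {"slide": [[-2.1, 2.4, 0], [-4.2, 4.9, 1], [-6.2, 7.4, 3], [-8.3, 9.8, 6], [-8.3, 9.8, 9.5], [-8.3, 9.8, 13], [-8.3, 9.8, 16.5], [-8.3, 9.8, 20], [-8.3, 9.8, 22.8], [-8.3, 9.8, 22.8]], "twist": [[0, 0, 0], [0, 0, 0], [0, 0, 0], [0, 0, 0], [0, 0, 0], [0, 0, 0], [0, 0, 0], [0, 0, 0], [0, 0, 0], [0, 0, 0]], "fingers": [0, 0, 0, 0, 0, 0, 0, 0, 0, 0]}}

```text
time_s: 2.45
tcp_pos: [0.5652, -0.12, 0.0659]
orientation: [-179.5, -0.2, 90.1]
contact_force: [-0.7, 0.8, -1.0]
gripper_width: -0.0003
```

```bash
python3 - <<'E'
import numpy as np
c=np.array([.526,-.039])
def pt(a):a=np.radians(a);return c+.095*np.array([np.cos(a),np.sin(a)])
for a0,st,n in((-63,4,10),(-103,4,10),(-143,4,10),(-183,4,10)):
    p0=pt(a0);print(a0,[[round(float(d[1])*100,1),round(float(d[0])*100,1),0] for d in (pt(a0-st*(i+1))-p0 for i in range(n))])
E
```

```text
-63 [[-0.3, -0.6, 0], [-0.5, -1.2, 0], [-0.7, -1.9, 0], [-0.9, -2.5, 0], [-1.0, -3.2, 0], [-1.0, -3.8, 0], [-1.0, -4.5, 0], [-1.0, -5.1, 0], [-0.9, -5.8, 0], [-0.8, -6.4, 0]]
-103 [[0.2, -0.6, 0], [0.4, -1.3, 0], [0.6, -1.9, 0], [0.9, -2.5, 0], [1.3, -3.0, 0], [1.7, -3.6, 0], [2.1, -4.1, 0], [2.5, -4.6, 0], [3.0, -5.0, 0], [3.5, -5.5, 0]]
-143 [[0.5, -0.4, 0], [1.1, -0.7, 0], [1.7, -1.0, 0], [2.3, -1.3, 0], [2.9, -1.5, 0], [3.6, -1.7, 0], [4.2, -1.8, 0], [4.9, -1.9, 0], [5.6, -1.9, 0], [6.2, -1.9, 0]]
-183 [[0.7, 0.1, 0], [1.3, 0.2, 0], [2.0, 0.3, 0], [2.6, 0.5, 0], [3.2, 0.7, 0], [3.8, 1.0, 0], [4.4, 1.3, 0], [5.0, 1.7, 0], [5.5, 2.1, 0], [6.0, 2.5, 0]]
```

Call:
{"api": "step_arm", "payload": {"slide": [[-0.4, -0.6, 0], [-0.7, -1.2, 0], [-1.0, -1.9, 0], [-1.2, -2.5, 0], [-1.3, -3.2, 0], [-1.3, -3.8, 0], [-1.3, -4.5, 0], [-1.3, -5.1, 0], [-1.2, -5.8, 0], [-1.1, -6.4, 0]], "twist": [[0, 0, 0], [0, 0, 0], [0, 0, 0], [0, 0, 0], [0, 0, 0], [0, 0, 0], [0, 0, 0], [0, 0, 0], [0, 0, 0], [0, 0, 0]], "fingers": [0, 0, 0, 0, 0, 0, 0, 0, 0, 0]}}

```text
time_s: 3.28
tcp_pos: [0.5035, -0.1338, 0.0708]
orientation: [-180.0, -0.0, 90.0]
contact_force: [-0.7, 0.4, -0.6]
gripper_width: -0.0003
```

```bash
python3 - <<'E'
from meas import *
im,c,P,B,S=measure("wrist",save="pics/w2.png")
P=np.array(P)-[.526,-.039];print(np.degrees(np.arctan2(*P.T[::-1])),np.hypot(*P.T),S)
print(manip.state()["tcp_pos"],manip.state()["contact_force"])
E
```

```text
[175.29935596  -2.12705701 -93.02988719] [0.09831006 0.09831111 0.09554949] (array([ 0.5101174 , -0.04701414]), array([-0.95453286, -0.29810571]), np.int32(968))
[ 0.50257356 -0.13338261  0.07076485] [-0.18084439  1.31256366 -0.52809046]
```

View pics/w2.png

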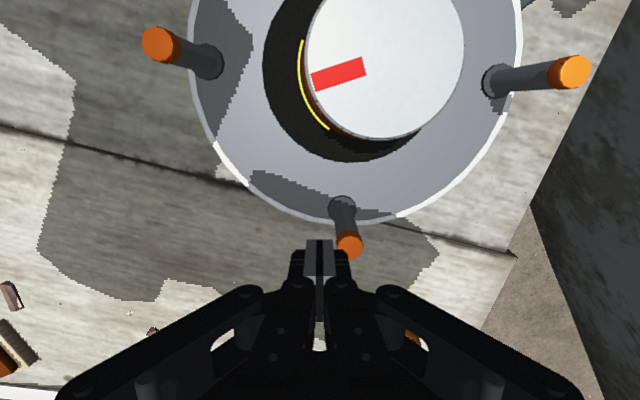

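```bash
python3 - <<'E'
from meas import *
im=manip.snapshot("scene")[:,:,::-1]
cv2.imwrite("pics/s3.png",cv2.resize(im[130:300,220:420],None,fx=3.5,fy=3.5,interpolation=cv2.INTER_CUBIC))
c=manip.camera_model("wrist");K=np.array(c["K"]);X=np.array([[.5026,-.1334,.0708],[.521,-.134,.088],[.521,-.134,.025]])
p,_=cv2.projectPoints(X,cv2.Rodrigues(np.array(c["R"]))[0],np.array(c["t"]),K,np.array(c["D"]));print(p.reshape(-1,2))
im,c,P,B,S=measure("top");print(np.array(P),S)
E
```

```text
[[318.37609627 236.95948775]
 [352.17907024 251.434554  ]
 [343.38372895 211.57439249]]
[] None
```

View pics/s3.png

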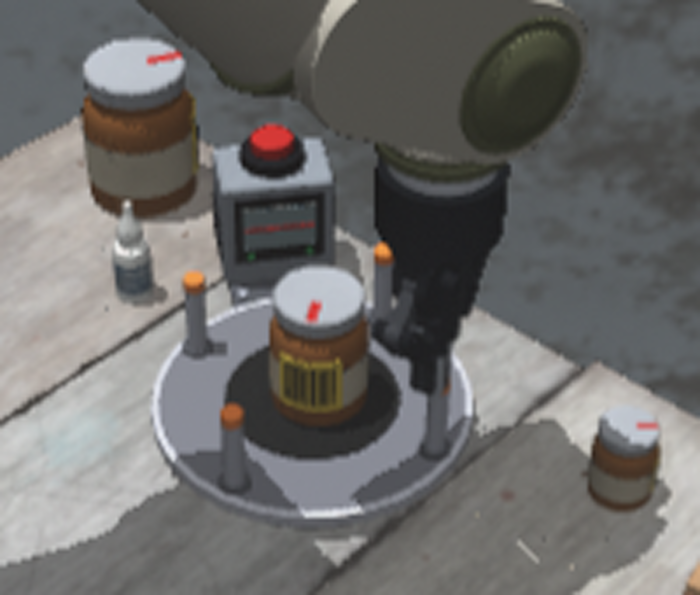

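Call:
{"api": "step_arm", "payload": {"slide": [[0.6, -1.3, 0.5], [1.3, -2.6, 1], [2.2, -3.8, 1.5], [3.3, -4.7, 2], [4.4, -5.6, 2], [5.5, -6.3, 2], [5.5, -6.3, 2], [5.5, -6.3, 2]], "twist": [[0, 0, 0], [0, 0, 0], [0, 0, 0], [0, 0, 0], [0, 0, 0], [0, 0, 0], [0, 0, 0], [0, 0, 0]], "fingers": [0, 0, 0, 0, 0, 0, 0, 0]}}

```text
time_s: 4.1
tcp_pos: [0.4417, -0.0788, 0.0511]
orientation: [179.9, 0.0, 90.1]
contact_force: [-0.1, 0.4, 0.8]
gripper_width: 0.0
```

```bash
python3 - <<'E'
from meas import *
im,c,P,B,S=measure("wrist",save="pics/w4.png")
P=np.array(P)-[.526,-.039];print(np.degrees(np.arctan2(*P.T[::-1])),np.hypot(*P.T),S)
print(manip.state()["tcp_pos"],manip.state()["contact_force"])
E
```

```text
[173.26975597] [0.09378529] (array([ 0.51002457, -0.04681665]), array([-0.95413766, -0.29936823]), np.int32(870))
[ 0.4421105  -0.07925161  0.05112676] [-0.12383406 -0.1305604  -0.05874772]
```

Call:
{"api": "step_arm", "payload": {"slide": [[0.4, -0.2, 0], [0.8, -0.3, 0], [1.2, -0.5, 0], [1.6, -0.6, 0], [2.0, -0.7, 0], [2.4, -0.8, 0], [2.8, -0.8, 0], [3.2, -0.8, 0], [3.6, -0.9, 0], [4.0, -0.9, 0]], "twist": [[0, 0, 0], [0, 0, 0], [0, 0, 0], [0, 0, 0], [0, 0, 0], [0, 0, 0], [0, 0, 0], [0, 0, 0], [0, 0, 0], [0, 0, 0]], "fingers": [0, 0, 0, 0, 0, 0, 0, 0, 0, 0]}}

```text
time_s: 4.98
tcp_pos: [0.4325, -0.0387, 0.0509]
orientation: [180.0, 0.0, 90.0]
contact_force: [1.1, -1.0, 0.2]
gripper_width: -0.0
```

```bash
python3 - <<'E'
from meas import *
im,c,P,B,S=measure("wrist",save="pics/w5.png")
P=np.array(P)-[.526,-.039];print(np.degrees(np.arctan2(*P.T[::-1])),np.hypot(*P.T),S)
if S:print(np.degrees(np.arctan2(S[1][1],S[1][0])))
print(manip.state()["tcp_pos"],manip.state()["contact_force"])
E
```

```text
[ 81.51756679 169.74355891] [0.09777953 0.09549008] (array([ 0.50882557, -0.04480242]), array([-0.9843772 , -0.17607249]), np.int32(667))
-169.8589233463688
[ 0.43219532 -0.03801764  0.05087271] [-0.72405447  0.02807402 -0.18865951]
```

Call:
{"api": "step_arm", "payload": {"slide": [[0.66, 0.02, 0], [1.33, 0.09, 0], [1.98, 0.21, 0], [2.63, 0.37, 0], [3.26, 0.58, 0], [3.87, 0.83, 0], [4.47, 1.12, 0], [5.05, 1.45, 0], [5.6, 1.82, 0], [6.12, 2.23, 0]], "twist": [[0, 0, 0.07], [0, 0, 0.14], [0, 0, 0.21], [0, 0, 0.28], [0, 0, 0.35], [0, 0, 0.42], [0, 0, 0.49], [0, 0, 0.56], [0, 0, 0.63], [0, 0, 0.7]], "fingers": [0, 0, 0, 0, 0, 0, 0, 0, 0, 0]}}

```text
time_s: 5.87
tcp_pos: [0.4543, 0.0227, 0.0508]
orientation: [-180.0, 0.0, 49.7]
contact_force: [-0.8, -0.4, 1.5]
gripper_width: -0.0
```

```bash
cat > chk.py <<'E'
from meas import *
s=manip.state();print(s["tcp_pos"],s["orientation"],s["contact_force"],s["joints"][5])
im,c,P,B,S=measure("wrist")
d=s["tcp_pos"][:2]-[.526,-.039];print("finger r,ang",np.hypot(*d),np.degrees(np.arctan2(d[1],d[0])))
if P:
    P=np.array(P)-[.526,-.039];print("posts",np.degrees(np.arctan2(*P.T[::-1])),np.hypot(*P.T))
if S:print("stripe",S[0],S[2],np.degrees(np.arctan2(S[1][1],S[1][0])))
E
python3 chk.py
```

```text
[0.45434344 0.02270041 0.05081081] [-1.79967232e+02  2.86697522e-02  4.97020455e+01] [-0.83979006 -0.37554051  1.52794022] 28.20286940179157
finger r,ang 0.09456004996005325 139.26965751953895
posts [ 37.31236427 129.64650135] [0.09721048 0.09582626]
stripe [ 0.50832176 -0.03225352] 675 149.61117450328197
```

Call:
{"api": "step_arm", "payload": {"slide": [[0.66, 0.02, 0], [1.33, 0.09, 0], [1.98, 0.21, 0], [2.63, 0.37, 0], [3.26, 0.58, 0], [3.87, 0.83, 0], [4.47, 1.12, 0], [5.05, 1.45, 0], [5.6, 1.82, 0], [6.12, 2.23, 0]], "twist": [[0, 0, 0.07], [0, 0, 0.14], [0, 0, 0.21], [0, 0, 0.28], [0, 0, 0.35], [0, 0, 0.42], [0, 0, 0.49], [0, 0, 0.56], [0, 0, 0.63], [0, 0, 0.7]], "fingers": [0, 0, 0, 0, 0, 0, 0, 0, 0, 0]}}

```text
time_s: 6.75
tcp_pos: [0.5107, 0.0548, 0.0507]
orientation: [-180.0, 0.1, 9.7]
contact_force: [-1.0, -1.7, 1.1]
gripper_width: 0.0002
```

Call:
{"api": "step_arm", "payload": {"slide": [[0.66, 0.02, 0], [1.33, 0.09, 0], [1.98, 0.21, 0], [2.63, 0.37, 0], [3.26, 0.58, 0], [3.87, 0.83, 0], [4.47, 1.12, 0], [5.05, 1.45, 0], [5.6, 1.82, 0], [6.12, 2.23, 0]], "twist": [[0, 0, 0.07], [0, 0, 0.14], [0, 0, 0.21], [0, 0, 0.28], [0, 0, 0.35], [0, 0, 0.42], [0, 0, 0.49], [0, 0, 0.56], [0, 0, 0.63], [0, 0, 0.7]], "fingers": [0, 0, 0, 0, 0, 0, 0, 0, 0, 0]}}

```text
time_s: 7.58
tcp_pos: [0.5746, 0.0431, 0.0505]
orientation: [180.0, 0.1, -30.4]
contact_force: [-1.3, -0.4, 2.0]
gripper_width: 0.0
```

```bash
python3 chk.py
```

```text
[0.5746129  0.04311005 0.05048145] [ 1.79957825e+02  1.05091768e-01 -3.04171220e+01] [-1.32239796 -0.4420504   1.9753625 ] 112.93969153713951
finger r,ang 0.0954215620462292 59.37252809760748
posts [-40.25319395  49.48733854] [0.09180215 0.09519132]
stripe [ 0.52824971 -0.01971936] 668 68.61735832912852
```

Call:
{"api": "step_arm", "payload": {"slide": [[0.66, 0.02, 0], [1.33, 0.09, 0], [1.98, 0.21, 0], [2.63, 0.37, 0], [3.26, 0.58, 0], [3.78, 0.79, 0], [4.22, 0.99, 0], [4.47, 1.12, 0], [4.64, 1.21, 0], [4.64, 1.21, 0]], "twist": [[0, 0, 0.07], [0, 0, 0.14], [0, 0, 0.21], [0, 0, 0.28], [0, 0, 0.35], [0, 0, 0.41], [0, 0, 0.46], [0, 0, 0.49], [0, 0, 0.51], [0, 0, 0.51]], "fingers": [0, 0, 0, 0, 0, 0, 0, 0, 0, 0]}}

```text
time_s: 8.47
tcp_pos: [0.6088, 0.0092, 0.0506]
orientation: [180.0, 0.0, -59.5]
contact_force: [-0.3, -0.2, 0.8]
gripper_width: 0.0003
```

```bash
python3 chk.py
```

```text
[0.60881668 0.00917622 0.05059683] [ 1.79975592e+02  2.45573986e-02 -5.94811707e+01] [-0.33902251 -0.24086581  0.78581919] 139.21581138347528
finger r,ang 0.09580997206162897 30.1874693469663
posts [-71.03640867  19.87885236] [0.09165895 0.09446277]
stripe [ 0.53678773 -0.02340075] 661 -141.0504978102826
```

Label reads 38.95° against 38.9° for the station. Backing off and rising.

Call:
{"api": "step_arm", "payload": {"slide": [[-0.5, 0, 0], [-1, 0, 0], [-1, 0, -1], [-1, 0, -4], [-1, 0, -8], [-1, 0, -12], [-1, 0, -16], [-1, 0, -20], [-1, 0, -20], [-1, 0, -20]], "twist": [[0, 0, 0], [0, 0, 0], [0, 0, 0], [0, 0, 0], [0, 0, -0.1], [0, 0, -0.2], [0, 0, -0.3], [0, 0, -0.4], [0, 0, -0.5], [0, 0, -0.51]], "fingers": [0, 0, 0, 0, 0, 0, 0, 0, 0, 0]}}

```text
time_s: 9.35
tcp_pos: [0.6044, 0.0182, 0.2543]
orientation: [-179.9, -0.3, -30.0]
contact_force: [0.9, -0.4, -0.7]
gripper_width: -0.0
```

```bash
python3 - <<'E'
from meas import *
s=manip.state();print(s["tcp_pos"],s["orientation"])
im,c,P,B,S=measure("wrist",save="pics/w6.png")
P=np.array(P);print(P,B)
if S:print("stripe",S[0],S[2],np.degrees(np.arctan2(S[1][1],S[1][0])))
E
```

```text
[0.60442053 0.01818881 0.25425122] [-179.8791691    -0.32303703  -30.0473738 ]
[[ 0.55365413 -0.12958634]
 [ 0.61531061 -0.0091004 ]
 [ 0.43164659 -0.06804405]] [0.66260351 0.06881557]
stripe [ 0.53663142 -0.02322225] 90 -141.31138625143606
```

View pics/w6.png

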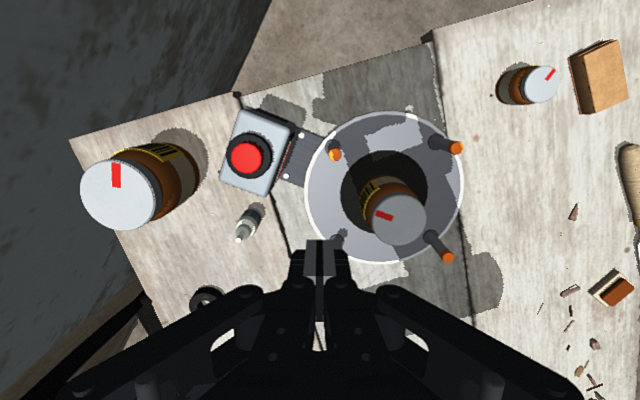

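The wrist view shows the label and stripe pointing to the scanner; jar is central. The button is at (249,156). Moving over the button.

Call:
{"api": "step_arm", "payload": {"slide": [[0.8, -2.4, 0], [1.6, -4.8, 0], [2.45, -7.3, 1], [2.45, -7.3, 4], [2.45, -7.3, 7], [2.45, -7.3, 9], [2.45, -7.3, 11], [2.45, -7.3, 12], [2.45, -7.3, 12], [2.45, -7.3, 12]], "twist": [[0, 0, 0], [0, 0, 0], [0, 0, 0], [0, 0, 0], [0, 0, 0], [0, 0, 0], [0, 0, 0], [0, 0, 0], [0, 0, 0], [0, 0, 0]], "fingers": [0, 0, 0, 0, 0, 0, 0, 0, 0, 0]}}

```text
time_s: 10.23
tcp_pos: [0.6619, 0.0686, 0.1307]
orientation: [180.0, 0.1, -30.4]
contact_force: [0.4, 0.2, 0.7]
gripper_width: 0.0002
```

```bash
python3 -c "
from rig import manip
s=manip.state();print(s['tcp_pos'],s['contact_force'])"
```

```text
[0.66185951 0.06860798 0.13073514] [0.38096662 0.20335092 0.66436589]
```

Call:
{"api": "step_arm", "payload": {"slide": [[0, 0, 0.4], [0, 0, 0.8], [0, 0, 1.1], [0, 0, 1.4], [0, 0, 1.6], [0, 0, 1.7], [0, 0, 1.75], [0, 0, 1.8], [0, 0, 1.8], [0, 0, 1.8]], "twist": [[0, 0, 0], [0, 0, 0], [0, 0, 0], [0, 0, 0], [0, 0, 0], [0, 0, 0], [0, 0, 0], [0, 0, 0], [0, 0, 0], [0, 0, 0]], "fingers": [0, 0, 0, 0, 0, 0, 0, 0, 0, 0]}}

```text
time_s: 11.07
tcp_pos: [0.662, 0.0686, 0.1129]
orientation: [-180.0, -0.0, -30.3]
contact_force: [-0.4, -1.0, -0.1]
gripper_width: -0.0002
```

No force yet, so the real fingertip sits higher than the reported TCP (this also explains passing over the first post). I'll continue down in small steps.

Call:
{"api": "step_arm", "payload": {"slide": [[0, 0, 0.2], [0, 0, 0.4], [0, 0, 0.5], [0, 0, 0.5]], "twist": [[0, 0, 0], [0, 0, 0], [0, 0, 0], [0, 0, 0]], "fingers": [0, 0, 0, 0]}}

```text
time_s: 11.4
tcp_pos: [0.6618, 0.0686, 0.1074]
orientation: [180.0, 0.0, -30.3]
contact_force: [-0.0, 0.4, 0.4]
gripper_width: -0.0002
```

Call:
{"api": "step_arm", "payload": {"slide": [[0, 0, 0.2], [0, 0, 0.4], [0, 0, 0.4]], "twist": [[0, 0, 0], [0, 0, 0], [0, 0, 0]], "fingers": [0, 0, 0]}}

```text
time_s: 11.65
tcp_pos: [0.6618, 0.0686, 0.1033]
orientation: [180.0, 0.0, -30.3]
contact_force: [0.9, -0.0, 0.3]
gripper_width: 0.0001
```

```bash
python3 - <<'E'
from meas import *
s=manip.state();print(s["tcp_pos"],s["contact_force"])
cv2.imwrite("pics/s7.png",cv2.resize(manip.snapshot("scene")[130:280,220:400,::-1],None,fx=4,fy=4,interpolation=cv2.INTER_CUBIC))
E
```

```text
[0.66179352 0.06856622 0.10330327] [ 0.93012115 -0.03417118  0.26072397]
```

View pics/s7.png

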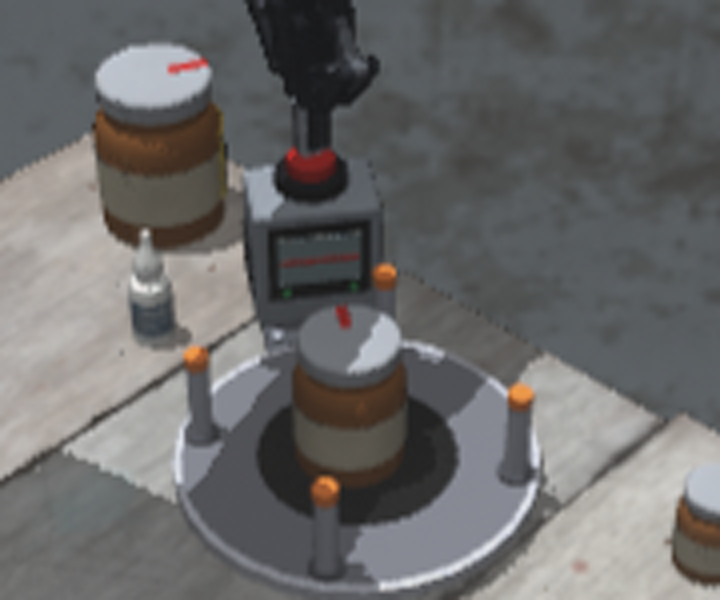

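The view shows the fingertips just above the button's dome. Continuing down, checking force each time.

Call:
{"api": "step_arm", "payload": {"slide": [[0, 0, 0.2], [0, 0, 0.3], [0, 0, 0.3]], "twist": [[0, 0, 0], [0, 0, 0], [0, 0, 0]], "fingers": [0, 0, 0]}}

```text
time_s: 11.95
tcp_pos: [0.6619, 0.0686, 0.1005]
orientation: [180.0, 0.0, -30.3]
contact_force: [-0.4, 0.5, 0.7]
gripper_width: -0.0003
```

Call:
{"api": "step_arm", "payload": {"slide": [[0, 0, 0.2], [0, 0, 0.3], [0, 0, 0.3]], "twist": [[0, 0, 0], [0, 0, 0], [0, 0, 0]], "fingers": [0, 0, 0]}}

```text
time_s: 12.2
tcp_pos: [0.662, 0.0686, 0.0976]
orientation: [180.0, 0.0, -30.3]
contact_force: [-0.1, -0.7, 1.4]
gripper_width: -0.0003
```

Call:
{"api": "step_arm", "payload": {"slide": [[0, 0, 0.2], [0, 0, 0.2]], "twist": [[0, 0, 0], [0, 0, 0]], "fingers": [0, 0]}}

```text
time_s: 12.37
tcp_pos: [0.6621, 0.0686, 0.0958]
orientation: [-180.0, -0.0, -30.3]
contact_force: [-0.0, -0.2, 1.5]
gripper_width: 0.0003
```

Call:
{"api": "step_arm", "payload": {"slide": [[0, 0, 0.2], [0, 0, 0.2]], "twist": [[0, 0, 0], [0, 0, 0]], "fingers": [0, 0]}}

```text
time_s: 12.53
tcp_pos: [0.6621, 0.0686, 0.0938]
orientation: [-180.0, -0.0, -30.3]
contact_force: [0.0, 0.1, 2.9]
gripper_width: -0.0
```

Call:
{"api": "step_arm", "payload": {"slide": [[0, 0, 0.2], [0, 0, 0.2]], "twist": [[0, 0, 0], [0, 0, 0]], "fingers": [0, 0]}}

```text
time_s: 12.7
tcp_pos: [0.6621, 0.0685, 0.0918]
orientation: [-180.0, -0.0, -30.3]
contact_force: [0.6, -0.7, 4.3]
gripper_width: 0.0001
```

Call:
{"api": "step_arm", "payload": {"slide": [[0, 0, 0.1], [0, 0, 0.1]], "twist": [[0, 0, 0], [0, 0, 0]], "fingers": [0, 0]}}

```text
time_s: 12.87
tcp_pos: [0.6622, 0.0685, 0.0915]
orientation: [-180.0, -0.0, -30.3]
contact_force: [-1.3, 0.5, 6.3]
gripper_width: -0.0001
```

Call:
{"api": "step_arm", "payload": {"slide": [[0, 0, 0.1], [0, 0, 0.1]], "twist": [[0, 0, 0], [0, 0, 0]], "fingers": [0, 0]}}

```text
time_s: 13.03
tcp_pos: [0.6622, 0.0686, 0.0915]
orientation: [-180.0, -0.1, -30.3]
contact_force: [-3.4, -1.0, 12.5]
gripper_width: 0.0
```

The button is on its stop: force rises to 12.5 N while z stays at 0.0915. Now straight up, clear of everything.

Call:
{"api": "step_arm", "payload": {"slide": [[0, 0, -0.5], [0, 0, -1.5], [0, 0, -4], [0, 0, -8], [0, 0, -12], [0, 0, -16], [0, 0, -18], [0, 0, -18], [0, 0, -18], [0, 0, -18]], "twist": [[0, 0, 0], [0, 0, 0], [0, 0, 0], [0, 0, 0], [0, 0, 0], [0, 0, 0], [0, 0, 0], [0, 0, 0], [0, 0, 0], [0, 0, 0]], "fingers": [0, 0, 0, 0, 0, 0, 0, 0, 0, 0]}}

```text
time_s: 13.87
tcp_pos: [0.6615, 0.0686, 0.2683]
orientation: [179.9, 0.2, -30.3]
contact_force: [0.5, -0.0, -0.5]
gripper_width: 0.0003
```

```bash
python3 - <<'E'
from meas import *
s=manip.state();print(s["tcp_pos"],s["contact_force"])
im,c,P,B,S=measure("wrist",save="pics/w8.png")
print(P,B)
if S:print("stripe",S[0],S[2],np.degrees(np.arctan2(S[1][1],S[1][0])))
E
```

```text
[0.66149857 0.0685837  0.2682704 ] [ 0.46584845 -0.00638251 -0.48714469]
[array([ 0.55405758, -0.13025703]), array([ 0.61466147, -0.00884272]), array([ 0.431442  , -0.06828874]), array([0.49458561, 0.05186484])] [0.66306158 0.06917185]
stripe [ 0.5365229 -0.0234336] 78 -140.5021668025878
```

View pics/w8.png

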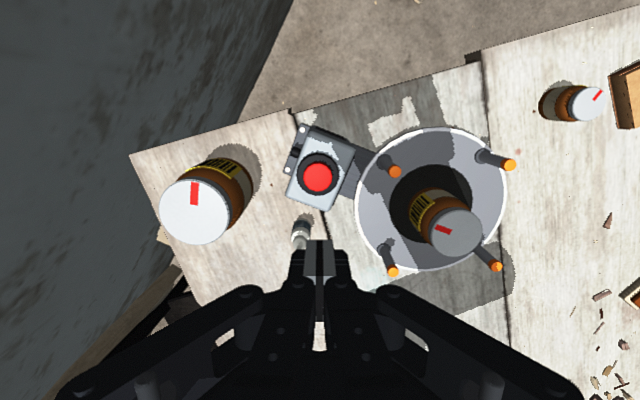

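The final view shows the label and stripe still pointing at the scanner (stripe at (443,230), 39.5°), the button (318,177) up at its initial position, and the neighbours in place. I'm handing the job in.

```bash
python3 -c "
from rig import manip
print(manip.close_job())"
```

```text
the job is handed in; nothing more can be done
None
```

I turned the platter about 158° clockwise by pushing one post until the jar's label faced the scanner. I then pressed the scan button down to its stop, lifted clear, and handed the job in at about 14 s. No verdict was reported.

- **Label:** the lid stripe read 38.95° after the turn and 39.5° at the end, against the station's 38.9°. The tolerance is about 10°.
- **Jar:** it stands about 5 mm from the platter's centre. That figure comes from the stripe's position, not a separate measurement of the jar.
- **Button:** the force rose to 12.5 N with no further travel, so it was on its stop. In the last wrist picture it measured within 2 mm of its first position. I judged "up again" from that picture, because the button's height was not measured directly.
- **Neighbours:** the glue bottle and small jar look undisturbed in the last picture. The tape roll is not in view and the sanding block is only partly in view, but the arm never worked near either.

**Disagreement found:** my first push passed over a post without moving it. The button also met the finger about 20 mm lower than the reported tool position implied, so the shut fingertips sit about 20 mm above the reported tool point. I allowed for this by pushing lower and feeling for the button by force.

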